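Shift the canister to the pad and hang up the radius gauge

TASK

Lift the lidded canister by its arched handle off the steel stand and lower it upright onto the middle of the rubber pad, letting go only once the pad carries it and never tipping it past 30 degrees. Then draw the steel radius gauge out of its slotted wooden block and hang it by its eye on the inclined peg of the post. Leave the bushings, the die segment and the die guard where they are.

Things in the scene. Friction and masses are not known exactly. Their poses are not given: they have to be found in the camera images.
- canister: Lidded round steel canister, about 0.4 to 0.75 kg, closed (nothing inside is loose): body 84 mm diameter, lid 88 mm diameter with its top 80 mm above the underside, and over it a fixed arched handle, overall 132 mm tall. Origin: centre of the underside. z up; x runs along the handle's bar. At the start it stands on the stand.
- canister_grip (a point): Middle of the canister handle's wooden grip: a level round bar 14 mm in diameter and 54 mm long along the canister's x, 125 mm above its underside and 45 mm above the lid; the thin 6 mm uprights of the handle stand 36 mm to either side along x.
- stand: Fixed dark steel stand: a round plate 124 mm in diameter on four legs, on a foot 110 mm square; its top is 60 mm above the counter. Origin: centre of the foot at counter level.
- pad: Fixed flat black rubber pad on the counter, 130 mm square, 6 mm thick. Origin: centre of its underside, at counter level; its sides run along its x and y.
- gauge: Radius gauge: flat steel plate, about 0.3 kg, 8 mm thick (x), 44 mm wide (y), 130 mm tall (z), with a round eye near the top and a small round lobe on each side edge (up to 67 mm above its foot, out to 31 mm from its middle along y). Origin: middle of the foot. At the start it stands upright in the block, foot 12 mm above the counter, the lowest 28 mm inside the slot.
- gauge_eye (a point): Centre of the gauge's eye, a 28 mm through hole along the gauge's x, 105 mm above its foot and 25 mm below its top; 8 mm of plate remains at either side of it. The straight side edges, 44 mm apart, can be gripped there.
- block: Fixed wooden block 70 mm (x) by 100 mm (y), 40 mm tall, with an open-topped slot 11 mm (x) by 48 mm (y), 28 mm deep, that holds the gauge upright. Origin: centre of the underside, at counter level.
- post: Fixed post: base 90 mm square, 12 mm thick; upright 20 by 24 mm centred 35 mm along +x, top 165 mm above the counter; from its front face (25 mm along +x) a round peg 10 mm in diameter reaches along -x (roughly to the robot), rising at 12 degrees to its free tip. Peg axis: 156 mm above the counter over the origin, 151 mm at the upright. Origin: centre of the base's underside.
- peg_tip (a point): End of the peg's axis at its free tip (rounded, reaching 5 mm further): 30 mm along -x from the post's origin, 163 mm above the counter. The peg is 55 mm long from the upright's face to here.
- die: Bystander: steel hemming die segment 35 by 120 by 42 mm, lying along its y. Origin: centre of the underside.
- guard: Bystander: blue plastic die guard, a channel 32 by 140 by 39 mm lying along its y, open side down. Origin: centre of the underside.
- bushing_a: Bystander: small bronze bushing, 32 mm diameter, 25 mm tall, standing. Origin: centre of the underside.
- bushing_b: Bystander: larger bronze bushing, 40 mm diameter, 30 mm tall, standing. Origin: centre of the underside.

How it is judged:
On the way, in this order (a step that is already met when the one before it is completed fails the run):
1. the canister is held by the gripper with its underside at least 20 mm above the stand's top (height (world z) of canister above 0.08 m and contact force between the fingers and canister above 0.5 N), for 0.1 s.
2. the canister stands upright on the pad, its centre within 22 mm of the pad's centre, while the gripper still holds it (the pad carries it before it is let go) (horizontal distance between canister and pad below 0.022 m and angle between canister's own z axis and vertical below 0.06 rad and z of canister in the frame of pad below 0.012 m and contact force between canister and pad above 0.5 N and contact force between the fingers and canister above 0.3 N), for 0.1 s.
3. after that, with the canister let go and still standing there, the gauge hangs on the peg: the peg passes through its eye and bears on the eye's upper edge (x of gauge_eye in the frame of post between -0.028 and 0.025 m and y of gauge_eye in the frame of post between -0.012 and 0.012 m and z of gauge_eye in the frame of post between 0.132 and 0.156 m and angle between the x axis of gauge and the x axis of post, either way round below 0.35 rad and angle between gauge's own z axis and vertical below 0.35 rad and contact force between gauge and post above 0.5 N and horizontal distance between canister and pad below 0.022 m and angle between canister's own z axis and vertical below 0.06 rad and z of canister in the frame of pad below 0.012 m and contact force between canister and pad above 0.5 N and contact force between the fingers and canister below 0.1 N), for 0.1 s.
At the end, for the whole second after the job is handed in: The canister stands upright and at rest on the pad, its centre within 22 mm of the pad's centre. The gauge hangs at rest on the peg by its eye, carried by the peg and upright within 20 degrees, its flat square to the peg within 20 degrees. The gripper touches nothing (horizontal distance between canister and pad below 0.022 m and angle between canister's own z axis and vertical below 0.06 rad and z of canister in the frame of pad below 0.012 m and contact force between canister and pad above 0.5 N and x of gauge_eye in the frame of post between -0.028 and 0.025 m and y of gauge_eye in the frame of post between -0.012 and 0.012 m and z of gauge_eye in the frame of post between 0.132 and 0.156 m and angle between the x axis of gauge and the x axis of post, either way round below 0.35 rad and angle between gauge's own z axis and vertical below 0.35 rad and contact force between gauge and post above 0.5 N and linear speed of canister below 0.02 m/s and linear speed of gauge below 0.03 m/s and angular speed of gauge below 0.5 rad/s and contact force between the fingers and anything else below 0.1 N).
It fails at once if the canister is tipped more than 30 degrees (angle between canister's own z axis and vertical above 0.52 rad).
It fails at once if a bystander is disturbed: the die segment is moved more than 20 mm (distance of die from where it was at the start of the episode above 0.02 m).
It fails at once if a bystander is disturbed: the die guard is moved more than 20 mm (distance of guard from where it was at the start of the episode above 0.02 m).
It fails at once if a bystander is disturbed: the small bushing is moved more than 20 mm (distance of bushing_a from where it was at the start of the episode above 0.02 m).
It fails at once if a bystander is disturbed: the large bushing is moved more than 20 mm (distance of bushing_b from where it was at the start of the episode above 0.02 m).
It also fails if it takes over 61 s, if anything falls off the work surface, if the arm or the gripper's body presses on something with over 40 N, if the wrist force passes 120 N, or if a joint passes its speed limit or range.

ROBOT

A 6-joint arm with a two-finger parallel gripper is mounted at the origin on the work surface. World frame = base frame: x ahead of the robot, y to its left, z up, the work surface at z = 0. Lengths are in m, angles in rad, forces in N, time in s.
With the tool pointing down it reaches from about 0.35 to 0.975 m from the base axis. Payload 4.9 kg.
Tool frame: the origin (TCP) lies at the very end of the fingers, on their centre line; the grasp point (between the pads) lies 19 mm behind it (ctrl.tcp_to_grasp is the z of the grasp point in the tool frame, in m); z points along the fingers, y is the line along which they close (so a half turn about z gives the same grasp; the last joint's range is limited). The gripper opens to 85 mm and grips with 20 to 120 N. Pads are 22 mm wide; open, the fingers measure 114 mm over their backs; the gripper's body (76 mm by 85 mm) begins 54 mm behind the grasp point. The pads swing forward as they close: fully open they stand 13 mm farther back than shut.
Start: joints at [1.095, 0.053, 1.613, -0, 1.476, -0.119], TCP at [0.218, 0.586, 0.231] pointing down, gripper open.
Joint ranges: [-3.01, 3.01], [-1.01, 2.22], [0.06, 2.58], [-1.02, 4.17], [0.09, 2.62], [-3.14, 3.14]. Speed limits (rad/s): [2.57, 2.57, 3.14, 3.14, 3.14, 3.14].

INTERFACE

Orientations are given as a rotation vector (axis times angle).
In Python, from station import ctrl, eyes, job, nets gives the robot as it stands. The module is installed in compiled form; this text tells all that it offers.
- The arm moves only by the tool jog_arm, never from a script. Its argument "commands" is one flat list of numbers, 7 for each row, row after row: the shift along the tool's x, y, z each as a share of 0.06 m, from -1 to 1, then the turn, a rotation vector about the tool's x, y, z each as a share of 0.1 rad, from -1 to 1, then the finger opening in mm, from 0 to 85.4. In form: [x, y, z, ax, ay, az, grip, x, y, z, ax, ay, az, grip, ...]. A call has 1 to 20 rows; each row shifts and turns the commanded pose from where the row before left it, along the tool's axes as they then stand; what a row does not reach is not made up. A row lasts 1/8 s, in which the tool goes at most 62.5 mm and 10.7 degrees, less where a joint would pass 70% of its speed; a pose out of reach is approached as far as the arm can. A call with a number of a shift or a turn outside -1 to 1 is refused whole. A call with a gripper value outside its range is refused whole. The fingers move at their own pace and stop on an object; "newtons" is the grip in N (left out, the last holds). Time passes only in rows, so rows that do not move let the fingers close. It gives the time, the measured TCP pose, the force, the opening and the grip force at its end, in the units of the state.
- ctrl.get_obs(): the state, without advancing time (a new reading comes with each control period).
- eyes.get_image(name): name is "scene" or "side" or "wrist"; returns a dict with "image" (420x560x3 uint8, red, green, blue), "z_map" (420x560 float32, m along the optical axis (not along the pixel's ray), 0 where there is no reading), "K" (3x3 intrinsics, pixels), "cam_to_world" (4x4, takes a point from camera to world coordinates). Camera axes: x right, y up, looking along -z (the intrinsics and any distortion apply to the point x, -y, -z); pixel columns grow to the right and rows downward; lengths in m; the calibration is good to about 2 mm. A picture is of the moment at which its call begins.
- job.finish_job(): hands the job in; it is judged then, once.
Trained networks look in the newest picture that a camera, given by its name, has taken for a name from the list of things; names that differ only in an ending like _2 or _b are one class to them, and where a whole thing is asked for, a point or a joint stands for the part that bears it (a point fixed in the world has none). Each returns a list of dicts, best first, with "p" (0 to 1); they miss things now and then, are a little off and sometimes report something else, mostly with a low value. They report only what shows in the picture. A call takes as long as a camera call.
- nets.silhouettes(camera, name): "mask" (420x560 bool, what is visible of it) and "bbox" ([left, top, right, bottom] in pixels, round what is visible of it).
The state is a dict: "t": time; "q": joint angles; "dq": joint speeds; "effort": joint torques, N m; "tool_pos": TCP position; "tool_rot": TCP orientation; "contact_force": force on the tool from outside, world axes, zero at the start; "wrist_torque": the same for the moment, N m; "opening": finger opening in m; "grip_force": force on a finger pad.
Only numpy, scipy, OpenCV 4.12 (cv2) and the standard library are available. Lean on these libraries where they do the work, as an engineer would, in place of code of your own. Each camera call takes 0.05 s, during which the arm holds its last target. There are 200 camera calls.

## Working session

There is one attempt and no reset: what is moved stays moved. The work goes in short steps, Python scripts to look and compute and a tool call to move; the robot and the scene stay as the last step left them, time stands still between calls to the robot, and variables do not carry over. Pictures are saved under pics/ and viewed, at most 10 in all, crops included, and the job is handed in when it is done.

Besides the shell and the picture viewer there is one more tool, called after ">>>" in YAML: its name, and indented under it one key for each argument. jog_arm: Moves the arm, as the interface text tells. Shift numbers are shares of 0.06 m and turn numbers shares of 0.1 rad, none past 1 either way. Its arguments: {"type":"object","properties":{"commands":{"type":"array","items":{"type":"number"}},"newtons":{"type":"number"}},"required":["commands"]}

```bash
mkdir -p pics; cat > h.py <<'E'
import numpy as np, cv2
from scipy.spatial.transform import Rotation as R
from station import ctrl, eyes, job, nets
def cloud(f):
    K=f["K"];z=f["z_map"].astype(float);v,u=np.indices(z.shape)
    p=np.stack([(u-K[0,2])/K[0,0]*z,-(v-K[1,2])/K[1,1]*z,-z,np.ones_like(z)],-1)
    w=(p@np.array(f["cam_to_world"]).T)[...,:3]; w[z==0]=np.nan
    return w
def save(n,im): cv2.imwrite(f"pics/{n}.png",cv2.cvtColor(im,cv2.COLOR_RGB2BGR))
E
python3 - <<'E'
from h import *
fs={c:eyes.get_image(c) for c in("scene","side")}
save("a",np.hstack([cv2.resize(fs[c]["image"],(400,300)) for c in fs]))
save("scene",fs["scene"]["image"])
np.set_printoptions(precision=4,suppress=True)
for c,f in fs.items():
    w=cloud(f); print(c,f["cam_to_world"][:3,3],f["K"][0,0])
    for n in["canister","stand","pad","gauge","block","post","die","guard","bushing_a"]:
        for d in nets.silhouettes(c,n)[:2]:
            m=cv2.erode(d["mask"].astype(np.uint8),np.ones((3,3)))>0
            p=w[m];p=p[~np.isnan(p[:,0])]
            if len(p)<5: print(n,"few");continue
            print(n,round(d["p"],2),np.array(d["bbox"]).astype(int),"lo",np.percentile(p,2,0),"hi",np.percentile(p,98,0),"med",np.median(p,0))
print(ctrl.get_obs(), ctrl.tcp_to_grasp)
E
```

```text
scene [ 0.8983 -0.6309  0.8598] 488.0844202371117
canister 0.57 [234 149 272 205] lo [0.4648 0.0436 0.0714] hi [0.5392 0.118  0.192 ] med [0.507  0.066  0.1402]
stand 0.86 [222 186 287 238] lo [0.4525 0.0191 0.0059] hi [0.5618 0.1163 0.0652] med [0.5302 0.0451 0.0553]
pad 0.67 [252 132 310 177] lo [0.3963 0.2479 0.0052] hi [0.516  0.3728 0.0125] med [0.4644 0.3173 0.0089]
gauge 0.89 [121 274 146 326] lo [ 0.4416 -0.3163  0.0516] hi [ 0.4484 -0.272   0.1453] med [ 0.4465 -0.2948  0.0952]
gauge 0.28 [309 232 352 281] lo [ 0.6991 -0.0407  0.0116] hi [0.7415 0.0737 0.0465] med [0.7242 0.0057 0.033 ]
block 0.86 [103 292 172 354] lo [ 0.4133 -0.3424  0.0107] hi [ 0.4792 -0.2468  0.045 ] med [ 0.4626 -0.3135  0.0412]
block 0.52 [228 362 243 383] lo [ 0.6503 -0.3093  0.0101] hi [ 0.6766 -0.2826  0.0294] med [ 0.6622 -0.2964  0.0244]
post 0.65 [194 237 257 322] lo [ 0.516  -0.1998  0.0114] hi [ 0.6038 -0.1202  0.168 ] med [ 0.5817 -0.1695  0.0161]
die 0.74 [312 235 351 282] lo [ 0.7011 -0.0407  0.0116] hi [0.7411 0.0671 0.0465] med [0.7252 0.0039 0.0348]
guard 0.95 [339 168 375 210] lo [0.683
[... 1390 characters left out ...]
3 368 306] lo [ 0.6392 -0.1471  0.0047] hi [ 0.6721 -0.1138  0.0297] med [ 0.656  -0.1355  0.0222]
bushing_a 0.66 [390 350 407 373] lo [ 0.646  -0.3092 -0.0008] hi [ 0.6721 -0.2836  0.0243] med [ 0.658  -0.2979  0.0157]
{'t': 1.0, 'q': array([ 1.095 ,  0.0527,  1.6129, -0.    ,  1.476 , -0.119 ]), 'dq': array([-0.0018, -0.    ,  0.0005,  0.0002,  0.0004,  0.0008]), 'effort': array([ -0.0003, -39.3671, -37.0475,  -0.    ,   0.0001,  -0.    ]), 'tool_pos': array([0.2183, 0.5856, 0.2313]), 'tool_rot': array([0.5574, 3.0917, 0.    ]), 'contact_force': array([ 0.2185, -0.3625,  0.1459]), 'wrist_torque': array([ 0.0089,  0.0338, -0.0342]), 'grip_force': 0.0, 'opening': 0.08541788869265556} -0.0187
```

View pics/scene.png

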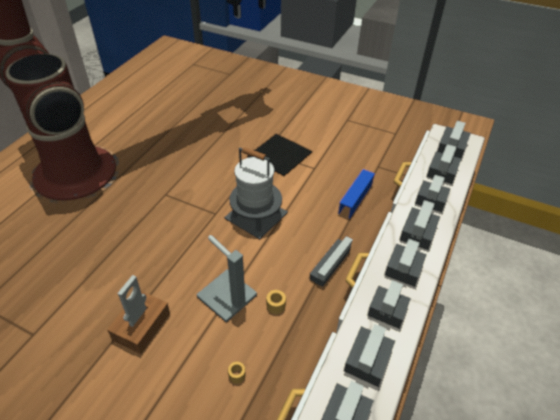

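```bash
python3 - <<'E'
from h import *
np.set_printoptions(precision=4,suppress=True)
def rect(p): 
    r=cv2.minAreaRect((p[:,:2]*1000).astype(np.float32)); return [np.round(x,1) for x in r]
def inl(p):
    m=np.median(p,0); return p[np.linalg.norm(p[:,:2]-m[:2],axis=1)<.12]
for c in("scene","side"):
    f=eyes.get_image(c); w=cloud(f); fl=~np.isnan(w[...,0])&(abs(w[...,2])<.012)&(w[...,0]>.2)&(w[...,0]<.8)&(abs(w[...,1])<.5)
    z0=np.median(w[fl][:,2]); print(c,"floor",z0)
    w[...,2]-=z0
    def box(x0,x1,y0,y1,a,b):
        s=(w[...,0]>x0)&(w[...,0]<x1)&(w[...,1]>y0)&(w[...,1]<y1)&(w[...,2]>a)&(w[...,2]<b); return w[s]
    p=box(.4,.6,0,.16,.115,.2); print("handle",len(p),rect(p),p[:,2].max(),p.mean(0))
    p=box(.4,.6,0,.16,.134,.146); print("lid",len(p),rect(p))
    p=box(.4,.6,0,.16,.055,.065); print("standtop",len(p),rect(p))
    p=box(.36,.56,.21,.41,.003,.012); print("pad",len(p),rect(p))
    p=box(.38,.52,-.36,-.23,.05,.2); print("gauge",len(p),rect(p),p[:,2].max(),np.polyfit(p[:,1],p[:,0],1))
    p=box(.38,.52,-.36,-.23,.035,.043); print("block",len(p),rect(p))
    p=box(.45,.65,-.25,-.08,.13,.2); print("posttop",len(p),rect(p),p[:,2].max())
    q=p[p[:,0]<p[:,0].max()-.035]; print("peg",len(q),q.min(0),q.max(0),np.polyfit(q[:,0],q[:,1],1) if len(q)>3 else '')
    p=box(.45,.65,-.25,-.08,.008,.016); print("postbase",len(p),rect(p))
f=eyes.get_image("wrist"); print(f["cam_to_world"],f["K"])
E
```

```text
scene floor 0.0025428576893506416
handle 1268 [array([497.5,  84.2]), array([88.9, 84.8]), np.float64(1.9)] 0.19411373682667227 [0.5016 0.0769 0.1453]
lid 806 [array([497.4,  84.5]), array([88.9, 84.7]), np.float64(0.2)]
standtop 808 [array([509.7,  68.3]), array([121.9, 102.9]), np.float64(29.1)]
pad 1323 [array([459.8, 310. ]), array([197.8, 197.8]), np.float64(0.3)]
gauge 759 [array([ 443.1, -291.8]), array([11.4, 60.5]), np.float64(2.1)] 0.14403295383869735 [-0.0004  0.4453]
block 1231 [array([ 443.4, -291.8]), array([ 72.3, 101.9]), np.float64(0.4)]
posttop 433 [array([ 565.1, -155.6]), array([24.6, 78.4]), np.float64(72.7)] 0.16849661858617287
peg 122 [ 0.5266 -0.1618  0.1504] [ 0.5693 -0.1429  0.1685] [-0.286   0.0048]
postbase 1190 [array([ 565.7, -184.8]), array([179.4, 129.9]), np.float64(71.1)]
side floor -0.0016087261113447715
handle 1347 [array([497.2,  84.1]), array([87.5, 86.7]), np.float64(49.5)] 0.19373682584243057 [0.4948 0.0754 0.1458]
lid 795 [array([497.2,  84.1]), array([87.5, 86.7]), np.float64(49.5)]
standtop 784 [array([502.2,  66.5]), array([104.5, 122.9]), np.float64(88.9)]
pad 1094 [array([438.3, 319.6]), array([201.7, 137.4]), np.float64(64.0)]
gauge 706 [array([ 443. , -293.1]), array([ 8.9, 59.7]), np.float64(1.8)] 0.1444988181406972 [-0.0716  0.42  ]
block 2169 [array([ 442.9, -292.5]), array([ 70.4, 101.6]), np.float64(1.8)]
posttop 500 [array([ 564.2, -152.8]), array([24.8, 80.3]), np.float64(65.8)] 0.16938451725749887
peg 153 [ 0.5239 -0.1626  0.1514] [ 0.5674 -0.143   0.1694] [-0.2943  0.008 ]
postbase 1612 [array([ 577.9, -156.6]), array([ 98., 131.]), np.float64(74.4)]
[[ 0.3486 -0.9008 -0.2588  0.1525]
 [ 0.9373  0.3349  0.0966  0.61  ]
 [-0.0003 -0.2763  0.9611  0.373 ]
 [ 0.      0.      0.      1.    ]] [[370.2785   0.     283.6674]
 [  0.     370.2785 210.1657]
 [  0.       0.       1.    ]]
```

```bash
python3 - <<'E'
from h import *
np.set_printoptions(precision=4,suppress=True)
def rect(p): 
    r=cv2.minAreaRect((p[:,:2]*1000).astype(np.float32)); return [np.round(x,1) for x in r]
for c,z0 in(("scene",.0025),("side",-.0016)):
    f=eyes.get_image(c); w=cloud(f); w[...,2]-=z0; g=f["image"].astype(int)
    def box(x0,x1,y0,y1,a,b,m=True):
        s=(w[...,0]>x0)&(w[...,0]<x1)&(w[...,1]>y0)&(w[...,1]<y1)&(w[...,2]>a)&(w[...,2]<b)&m; return w[s]
    p=box(.4,.6,0,.16,.155,.2); print("handle",len(p),rect(p),np.median(p,0))
    p=box(.4,.6,0,.16,.178,.2); print("bar",len(p),rect(p),p.mean(0),p.max(0)); d=np.linalg.svd(p[:,:2]-p[:,:2].mean(0))[2][0]; print(d,np.degrees(np.arctan2(d[1],d[0])))
    p=box(.36,.56,.21,.41,-.005,.015,g.sum(2)<130)
    p=p[np.linalg.norm(p[:,:2]-np.median(p[:,:2],0),axis=1)<.1]; print("pad",len(p),rect(p),np.median(p,0))
    p=box(.48,.63,-.23,-.09,.006,.018,(g[...,0]<g[...,2]+25)); p=p[np.linalg.norm(p[:,:2]-[.56,-.157],axis=1)<.072]; print("postbase",len(p),rect(p))
    p=box(.45,.65,-.25,-.08,.14,.2);p=p[p[:,0]<.565]
    d=np.linalg.svd(p-p.mean(0))[2][0]; print("peg",len(p),p.mean(0),d,"yaw",np.degrees(np.arctan(d[1]/d[0])),p[:,0].min())
E
```

```text
handle 234 [array([497.6,  84. ]), array([14.4, 78.5]), np.float64(85.6)] [0.5016 0.0826 0.1869]
bar 189 [array([497.5,  84. ]), array([14.4, 77. ]), np.float64(85.6)] [0.4997 0.0829 0.188 ] [0.5359 0.0924 0.194 ]
[ 0.9986 -0.0523] -2.999910535599769
pad 1082 [array([456.3, 308.6]), array([125.1, 127.6]), np.float64(77.3)] [0.4682 0.3158 0.0064]
postbase 1170 [array([ 559.1, -155.1]), array([89.5, 89.5]), np.float64(74.5)]
peg 108 [ 0.5464 -0.1514  0.1624] [ 0.9352 -0.2732 -0.2251] yaw -16.286657435346807 0.5257482774465942
handle 276 [array([496.9,  83.4]), array([13.9, 77.7]), np.float64(84.4)] [0.4966 0.0817 0.1861]
bar 222 [array([497.5,  83.3]), array([13.9, 76.4]), np.float64(84.4)] [0.4967 0.0819 0.1871] [0.536  0.0903 0.1929]
[-0.9986  0.0526] 176.98505027083067
pad 1026 [array([452.1, 310.5]), array([130.6, 122.9]), np.float64(77.6)] [0.441  0.309  0.0058]
postbase 1606 [array([ 557.2, -154.1]), array([92.1, 88.7]), np.float64(75.0)]
peg 147 [ 0.5446 -0.1524  0.1614] [ 0.9356 -0.279  -0.2162] yaw -16.606223670698636 0.5242896170523933
```

>>> jog_arm:
  commands: [0,0,-0.167,0,0,-0.953,85,0,0,-0.167,0,0,-0.953,85,0,0,-0.167,0,0,-0.953,85,-0.4356,-0.669,0,0,0,0,85,-0.4356,-0.669,0,0,0,0,85,-0.4356,-0.669,0,0,0,0,85,-0.4356,-0.669,0,0,0,0,85,-0.4356,-0.669,0,0,0,0,85,-0.4356,-0.669,0,0,0,0,85,-0.4356,-0.669,0,0,0,0,85,-0.4356,-0.669,0,0,0,0,85,-0.4356,-0.669,0,0,0,0,85,-0.4356,-0.669,0,0,0,0,85,-0.4356,-0.669,0,0,0,0,85,-0.4356,-0.669,0,0,0,0,85,0,0,0,0,0,0,85,0,0,0,0,0,0,85]
  newtons: 50

```text
t: 3.38
tool_pos: [0.4968, 0.0831, 0.2613]
tool_rot: [-0.112, -3.139, -0.001]
contact_force: [0.1, 0.3, 0.1]
opening: 0.0847
grip_force: 0.0
```

```bash
cat > look.py <<'E'
from h import *
import sys
np.set_printoptions(precision=4,suppress=True)
f=eyes.get_image("wrist"); w=cloud(f); save(sys.argv[1],f["image"])
o=ctrl.get_obs(); Rm=R.from_rotvec(o["tool_rot"]).as_matrix(); print(o["tool_pos"],Rm,"\n",o["t"],o["q"],o["contact_force"],o["opening"],o["grip_force"])
def box(x0,x1,y0,y1,a,b):
    s=(w[...,0]>x0)&(w[...,0]<x1)&(w[...,1]>y0)&(w[...,1]<y1)&(w[...,2]>a)&(w[...,2]<b); return w[s]
def rect(p): 
    r=cv2.minAreaRect((p[:,:2]*1000).astype(np.float32)); return [np.round(x,1) for x in r]
E
python3 - <<'E'
import sys; sys.argv=["","w1"]
exec(open("look.py").read())
p=box(.43,.57,.0,.16,.175,.2); print(len(p),rect(p) if len(p) else'',p.mean(0),p.max(0))
d=np.linalg.svd(p[:,:2]-p[:,:2].mean(0))[2][0]; print(np.degrees(np.arctan2(d[1],d[0])))
p=box(.43,.57,.0,.16,.13,.15); print("lid",len(p),rect(p),np.median(p[:,2]))
E
```

```text
[0.4967 0.0836 0.2613] [[-0.9975  0.0701 -0.0002]
 [ 0.0701  0.9975  0.0004]
 [ 0.0002  0.0004 -1.    ]] 
 3.425 [ 0.0187 -0.2595  1.8526  0.0004  1.5487 -1.4819] [-1.0712 -0.394   0.2923] 0.08515158077096291 0.0
2273 [array([497.3,  85.7]), array([13.8, 77. ]), np.float64(86.6)] [0.4951 0.086  0.189 ] [0.5356 0.0941 0.1928]
-3.3321620339263927
lid 8561 [array([497. ,  85.8]), array([87.1, 85.9]), np.float64(89.1)] 0.13923387703687407
```

>>> jog_arm:
  commands: [0,0.025,0.3,0,0,0,85,0,0,0.3,0,0,0,85,0,0,0.3,0,0,0,85,0,0,0.3,0,0,0,85,0,0,0.25,0,0,0,85,0,0,0.133,0,0,0,85,0,0,0,0,0,0,85,0,0,0,0,0,0,0,0,0,0,0,0,0,0,0,0,0,0,0,0,0,0,0,0,0,0,0,0,0,0,0,0,0,0,0,0,0,0,0,0,0,0,0,0,0,0,0,0,0]
  newtons: 60

```text
t: 5.18
tool_pos: [0.4974, 0.0847, 0.1668]
tool_rot: [0.111, 3.139, 0.001]
contact_force: [0.2, 0.9, 2.5]
opening: 0.0122
grip_force: 58.4
```

>>> jog_arm:
  commands: [0,0,-0.05,0,0,0,0,0,0,-0.1,0,0,0,0,0,0,-0.15,0,0,0,0,0,0,-0.15,0,0,0,0,0,0,-0.15,0,0,0,0,0,0,-0.15,0,0,0,0,0,0,-0.1,0,0,0,0,0,0,0,0,0,0,0,0,0,0,0,0,0,0]

```text
t: 6.3
tool_pos: [0.4969, 0.0844, 0.217]
tool_rot: [-0.111, -3.139, 0.0]
contact_force: [0.3, -0.5, -5.1]
opening: 0.012
grip_force: 58.4
```

```bash
python3 - <<'E'
from h import *
np.set_printoptions(precision=4,suppress=True)
print(ctrl.get_obs()["contact_force"])
for c,z0 in(("scene",.0025),("side",-.0016)):
    f=eyes.get_image(c); w=cloud(f); w[...,2]-=z0; g=f["image"].astype(int)
    print(cv2.minAreaRect((w[(g.sum(2)<130)&(w[...,2]<.015)&(abs(w[...,0]-.456)<.1)&(abs(w[...,1]-.309)<.1)][:,:2]*1000).astype(np.float32)))
    d=nets.silhouettes(c,"canister")[0]; p=w[d["mask"]]; p=p[~np.isnan(p[:,0])]; print(d["p"],np.percentile(p,[2,98],axis=0))
    if c=="side": save("s2",f["image"])
E
```

```text
[ 0.2859 -0.5394 -5.0796]
((456.90411376953125, 307.1333312988281), (124.33706665039062, 123.62002563476562), 78.6158676147461)
0.75 [[0.4585 0.0423 0.0609]
 [0.5391 0.1199 0.2391]]
((439.0035095214844, 312.2186279296875), (131.9439697265625, 100.762451171875), 80.35518646240234)
0.87 [[0.4552 0.042  0.0616]
 [0.5351 0.1234 0.2396]]
```

View pics/s2.png

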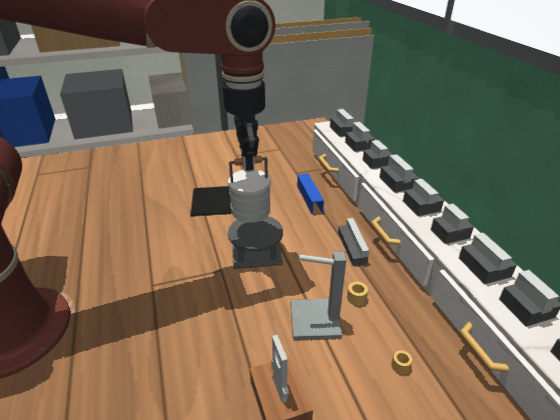

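>>> jog_arm:
  commands: [0.013,0.051,0,0,0,0,0,0.026,0.102,0,0,0,0,0,0.04,0.154,0,0,0,0,0,0.053,0.205,0,0,0,0,0,0.053,0.205,0,0,0,0,0,0.053,0.205,0,0,0,0,0,0.053,0.205,0,0,0,0,0,0.053,0.205,0,0,0,0,0,0.053,0.205,0,0,0,0,0,0.053,0.205,0,0,0,0,0,0.053,0.205,0,0,0,0,0,0.053,0.205,0,0,0,0,0,0.053,0.205,0,0,0,0,0,0.053,0.205,0,0,0,0,0,0.053,0.205,0,0,0,0,0,0.053,0.205,0,0,0,0,0,0.053,0.205,0,0,0,0,0,0.053,0.205,0,0,0,0,0,0.04,0.154,0,0,0,0,0,0.026,0.102,0,0,0,0,0]

```text
t: 9.0
tool_pos: [0.4562, 0.3067, 0.2174]
tool_rot: [0.111, 3.14, -0.0]
contact_force: [-0.1, -0.6, -4.3]
opening: 0.0123
grip_force: 58.5
```

>>> jog_arm:
  commands: [0.013,0.051,0,0,0,0,0,0,0,0.05,0,0,0,0,0,0,0.1,0,0,0,0,0,0,0.2,0,0,0,0,0,0,0.2,0,0,0,0,0,0,0.2,0,0,0,0,0,0,0.2,0,0,0,0,0,0,0.2,0,0,0,0,0,0,0.15,0,0,0,0,0,0,0.1,0,0,0,0,0,0,0.05,0,0,0,0,0,0,0,0,0,0,0,0,0,0,0,0,0,0]

```text
t: 10.62
tool_pos: [0.4561, 0.3094, 0.1309]
tool_rot: [0.111, 3.139, 0.001]
contact_force: [-0.2, -0.2, -4.2]
opening: 0.0117
grip_force: 58.5
```

```bash
python3 - <<'E'
from h import *
np.set_printoptions(precision=4,suppress=True)
print(ctrl.get_obs()["contact_force"])
out=[]
for c,z0 in(("scene",.0025),("side",-.0016)):
    f=eyes.get_image(c); w=cloud(f); w[...,2]-=z0; g=f["image"].astype(int)
    p=w[(g.sum(2)<130)&(w[...,2]<.015)&(abs(w[...,0]-.456)<.1)&(abs(w[...,1]-.309)<.1)]; print("pad",np.percentile(p,[1,99],axis=0))
    p=w[(np.hypot(w[...,0]-.456,w[...,1]-.309)<.06)&(w[...,2]>.025)&(w[...,2]<.14)]; print("can",np.percentile(p,[1,99],axis=0))
    out.append(f["image"])
save("p3",np.hstack([out[0][60:260,150:430],out[1][60:260,100:380]]))
E
```

```text
[-0.1695 -0.2372 -4.2314]
pad [[0.3898 0.2398 0.0014]
 [0.5232 0.357  0.0103]]
can [[0.4189 0.2666 0.0268]
 [0.4989 0.3468 0.1369]]
pad [[0.3845 0.2396 0.0018]
 [0.5203 0.3733 0.0087]]
can [[0.414  0.2662 0.0269]
 [0.4952 0.3427 0.1372]]
```

View pics/p3.png

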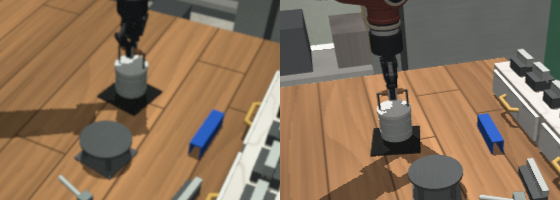

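>>> jog_arm:
  commands: [0,0,0.05,0,0,0,0,0,0,0.05,0,0,0,0,0,0,0.05,0,0,0,0,0,0,0.05,0,0,0,0,0,0,0.05,0,0,0,0,0,0,0.025,0,0,0,0,0,0,0.025,0,0,0,0,0,0,0.01,0,0,0,0,0,0,0,0,0,0,0]

```text
t: 11.85
tool_pos: [0.4562, 0.3097, 0.1128]
tool_rot: [0.111, 3.138, 0.002]
contact_force: [-1.3, 1.1, 1.1]
opening: 0.0116
grip_force: 59.0
```

>>> jog_arm:
  commands: [0,0,0.01,0,0,0,0,0,0,0,0,0,0,0,0,0,0,0,0,0,0]

```text
t: 12.22
tool_pos: [0.4564, 0.31, 0.1127]
tool_rot: [0.111, 3.138, 0.003]
contact_force: [-2.1, 2.5, 5.7]
opening: 0.012
grip_force: 59.5
```

>>> jog_arm:
  commands: [0,0,0,0,0,0,30,0,0,0,0,0,0,60,0,0,0,0,0,0,85,0,0,0,0,0,0,85,0,0,0,0,0,0,85,0,0,0,0,0,0,85,0,0,-0.2,0,0,0,85,0,0,-0.4,0,0,0,85,0,0,-0.5,0,0,0,85,0,0,-0.5,0,0,0,85,0,0,-0.5,0,0,0,85,0,0,-0.5,0,0,0,85,0,0,0,0,0,0,85]

```text
t: 13.85
tool_pos: [0.4572, 0.31, 0.2716]
tool_rot: [0.111, 3.133, 0.005]
contact_force: [0.2, -0.2, 0.5]
opening: 0.0852
grip_force: 0.0
```

```bash
python3 - <<'E'
import sys; sys.argv=["","w4"]
exec(open("look.py").read())
g=f["image"].astype(int)
p=box(.4,.52,.25,.37,.075,.095); print("lid",len(p),rect(p),np.median(p[:,2]))
p=box(.4,.52,.25,.37,.12,.15); print("bar",len(p),rect(p),p.mean(0))
p=w[(g.sum(2)<130)&(w[...,2]<.015)&(abs(w[...,0]-.456)<.1)&(abs(w[...,1]-.309)<.1)]; print("pad",rect(p),np.percentile(p,[1,99],axis=0))
E
```

```text
[0.4564 0.3096 0.2691] [[-0.9975  0.0708  0.0031]
 [ 0.0708  0.9975  0.0015]
 [-0.003   0.0017 -1.    ]] 
 13.9 [ 0.4611 -0.1453  1.7418 -0.      1.5417 -1.0388] [-0.0314 -0.1806 -1.0677] 0.08490691582166325 0.0
lid 5820 [array([456. , 310.2]), array([86.7, 86.5]), np.float64(87.6)] 0.08525739253944695
bar 1436 [array([456. , 310.3]), array([13.6, 77.3]), np.float64(86.2)] [0.4542 0.3105 0.1351]Traceback (most recent call last):
  File "<stdin>", line 6, in <module>
    return _quantile_unchecked(
        a, q, axis, out, overwrite_input, method, keepdims, weights)
    return _ureduce(a,
                    func=_quantile_ureduce_func,
    ...<5 lines>...
                    overwrite_input=overwrite_input,
                    method=method)
    r = func(a, **kwargs)
    result = _quantile(arr,
                       quantiles=q,
    ...<2 lines>...
                       out=out,
                       weights=wgt)
    slices_having_nans = np.isnan(arr[-1, ...])
                                  ~~~^^^^^^^^^
IndexError: index -1 is out of bounds for axis 0 with size 0
```

View pics/w4.png

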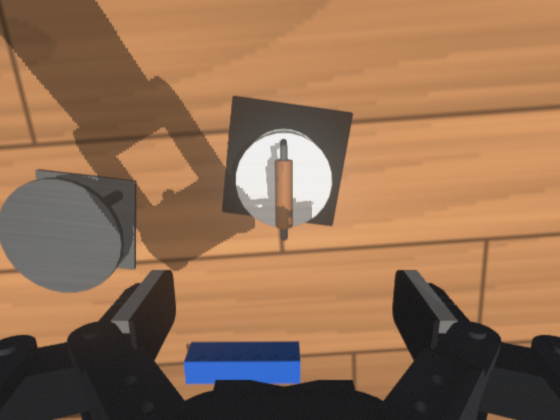

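>>> jog_arm:
  commands: [-0.035,-0.358,0,0,0,0,85,-0.035,-0.716,0,0,0,0,85,-0.035,-0.716,0,0,0,0,85,-0.035,-0.716,0,0,0,0,85,-0.035,-0.716,0,0,0,0,85,-0.035,-0.716,0,0,0,0,85,-0.035,-0.716,0,0,0,0,85,-0.035,-0.716,0,0,0,0,85,-0.035,-0.716,0,0,0,0,85,-0.035,-0.716,0,0,0,0,85,-0.035,-0.716,0,0,0,0,85,-0.035,-0.716,0,0,0,0,85,-0.035,-0.716,0,0,0,0,85,-0.035,-0.716,0,0,0,0,85,0,-0.358,0,0,0,0,85,0,0,0.3,0,0,-0.48,85,0,0,0.2,0,0,-0.48,85,0,0,0,0,0,0,85]

```text
t: 16.15
tool_pos: [0.4412, -0.2919, 0.235]
tool_rot: [0.038, -3.138, -0.005]
contact_force: [-0.2, 0.7, 1.4]
opening: 0.0849
grip_force: 0.0
```

```bash
python3 - <<'E'
import sys; sys.argv=["","w5"]
exec(open("look.py").read())
p=box(.38,.5,-.37,-.22,.13,.16); print("top",len(p),rect(p),p.mean(0),p.max(0))
p=box(.38,.52,-.37,-.22,.033,.046); print("block",len(p),rect(p))
p=box(.45,.62,-.23,-.08,.12,.19); print("peg",len(p),rect(p),p.mean(0),p.max(0),p.min(0))
E
```

```text
[ 0.4417 -0.2922  0.2361] [[-0.9997 -0.0244 -0.0017]
 [-0.0244  0.9997  0.0015]
 [ 0.0017  0.0016 -1.    ]] 
 16.2 [-0.725  -0.1787  1.8259  0.      1.4967 -2.3202] [ 0.7643 -0.2176  0.231 ] 0.08479140595643167 0.0
top 1044 [array([ 443.4, -292.5]), array([ 8.7, 43.8]), np.float64(2.0)] [ 0.4425 -0.2924  0.1397] [ 0.4479 -0.2705  0.1433]
block 5454 [array([ 443.6, -292.7]), array([ 70.4, 100.3]), np.float64(2.0)]<stdin>:5: RuntimeWarning: Mean of empty slice.
  ret = um.true_divide(
Traceback (most recent call last):
ValueError: zero-size array to reduction operation maximum which has no identity
```

View pics/w5.png

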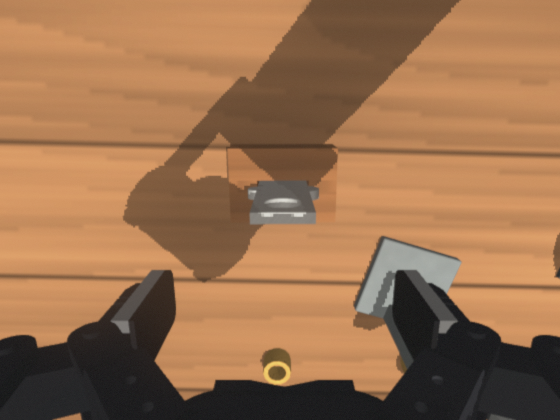

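>>> jog_arm:
  commands: [-0.03,0,0.3,0,0,-0.1,85,0,0,0.4,0,0,0,85,0,0,0.4,0,0,0,85,0,0,0.4,0,0,0,85,0,0,0.4,0,0,0,85,0,0,0.3,0,0,0,85,0,0,0.1,0,0,0,85,0,0,0,0,0,0,85,0,0,0,0,0,0,30,0,0,0,0,0,0,30,0,0,0,0,0,0,30,0,0,0,0,0,0,30,0,0,0,0,0,0,30,0,0,0,0,0,0,30]
  newtons: 70

```text
t: 17.95
tool_pos: [0.4449, -0.2931, 0.1003]
tool_rot: [-0.055, 3.14, -0.002]
contact_force: [-0.6, 1.7, 5.8]
opening: 0.0429
grip_force: 71.0
```

>>> jog_arm:
  commands: [0,0,-0.05,0,0,0,30,0,0,-0.1,0,0,0,30,0,0,-0.1,0,0,0,30,0,0,-0.1,0,0,0,30,0,0,-0.1,0,0,0,30,0,0,-0.2,0,0,0,30,0,0,-0.2,0,0,0,30,0,0,-0.2,0,0,0,30,0,0,-0.2,0,0,0,30,0,0,-0.1,0,0,0,30,0,0,0,0,0,0,30,0,0,0,0,0,0,30]

```text
t: 19.45
tool_pos: [0.444, -0.2925, 0.1796]
tool_rot: [0.055, -3.14, -0.001]
contact_force: [-1.4, -0.2, -3.0]
opening: 0.0427
grip_force: 71.2
```

```bash
python3 - <<'E'
from h import *
np.set_printoptions(precision=4,suppress=True)
o=ctrl.get_obs();print(o["tool_pos"],o["tool_rot"],o["contact_force"])
for c,z0 in(("scene",.0025),("side",-.0016)):
    f=eyes.get_image(c); w=cloud(f); w[...,2]-=z0
    d=nets.silhouettes(c,"gauge")[0]; p=w[d["mask"]]; p=p[(abs(p[:,0]-.443)<.05)&(abs(p[:,1]+.292)<.05)]
    print(c,d["p"],len(p),np.percentile(p,[1,50,99],axis=0)); 
    q=p[p[:,2]<.16]; n=np.linalg.svd(q-np.median(q,0),full_matrices=False)[2][2]; print("normal",n)
    p=w[(abs(w[...,0]-.535)<.03)&(abs(w[...,1]+.15)<.03)&(w[...,2]>.135)&(w[...,2]<.18)]; print("peg",p.mean(0),p[:,0].min())
    if c=="side": save("s6",cv2.resize(f["image"][200:410,200:480],None,fx=2,fy=2))
E
```

```text
[ 0.444  -0.2925  0.1796] [ 0.0551 -3.1403 -0.0011] [-1.438  -0.2449 -3.0147]
scene 0.8 1024 [[ 0.4385 -0.3201  0.0924]
 [ 0.4457 -0.2908  0.1536]
 [ 0.4479 -0.2661  0.2217]]
normal [ 0.9999 -0.016  -0.0039]
peg [ 0.5466 -0.1514  0.1621] 0.5252425281502673
side 0.58 622 [[ 0.4374 -0.3221  0.0928]
 [ 0.4386 -0.2987  0.1444]
 [ 0.4469 -0.2632  0.1942]]
normal [0.9975 0.0649 0.0285]
peg [ 0.5544 -0.1553  0.1593] 0.5426020791964423
```

View pics/s6.png

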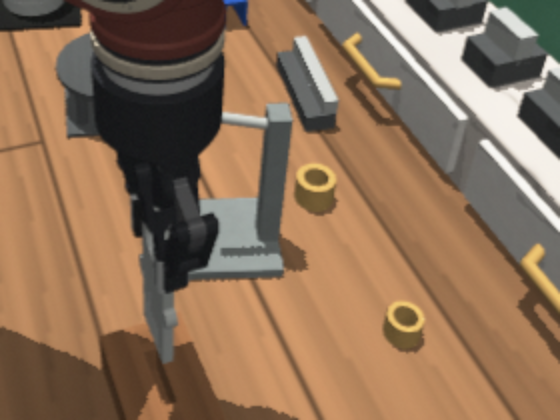

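>>> jog_arm:
  commands: [0,0,0,0,0,0.785,30,0,0,0,0,0,0.785,30,0,0,0,0,0,0.785,30,0,0,0,0,0,0.785,30,-0.015,0.1,0,0,0,0,30,-0.015,0.227,0,0,0,0,30,-0.015,0.227,0,0,0,0,30,-0.015,0.227,0,0,0,0,30,-0.015,0.227,0,0,0,0,30,-0.015,0.227,0,0,0,0,30,-0.015,0.227,0,0,0,0,30,-0.015,0.227,0,0,0,0,30,-0.015,0.227,0,0,0,0,30,-0.015,0.227,0,0,0,0,30,-0.015,0.227,0,0,0,0,30,-0.015,0.227,0,0,0,0,30,0,0.127,0.18,0,0,0,30,0,0,0.18,0,0,0,30,0,0,0.18,0,0,0,30,0,0,0,0,0,0,30]

```text
t: 22.15
tool_pos: [0.4985, -0.1385, 0.1459]
tool_rot: [-0.437, -3.108, -0.001]
contact_force: [-0.9, 0.1, -2.5]
opening: 0.0428
grip_force: 71.4
```

```bash
python3 - <<'E'
from h import *
np.set_printoptions(precision=4,suppress=True)
o=ctrl.get_obs();print(o["t"],o["tool_pos"],R.from_rotvec(o["tool_rot"]).as_matrix(),o["contact_force"])
im=[]
for c,z0 in(("scene",.0025),("side",-.0016)):
    f=eyes.get_image(c); w=cloud(f); w[...,2]-=z0
    d=nets.silhouettes(c,"gauge")[0]; p=w[d["mask"]]; p=p[(abs(p[:,0]-.498)<.04)&(abs(p[:,1]+.138)<.05)&(p[:,2]<.14)]
    print(c,d["p"],len(p),np.percentile(p,[1,50,99],axis=0)); 
    q=p; n=np.linalg.svd(q-np.median(q,0),full_matrices=False)[2][2]; print("normal",n)
    print("peg in post frame: dist along normal")
    p=w[(abs(w[...,0]-.54)<.02)&(abs(w[...,1]+.15)<.02)&(w[...,2]>.135)&(w[...,2]<.18)]; print("peg",p.mean(0),p.min(0),p.max(0))
    y0,x0=(220,170) if c=="scene" else (220,230)
    im.append(cv2.resize(f["image"][y0:y0+130,x0:x0+130],(400,400),interpolation=cv2.INTER_CUBIC))
save("p7",np.hstack(im))
E
```

```text
22.15 [ 0.4985 -0.1385  0.1459] [[-0.9612  0.2759 -0.0031]
 [ 0.2759  0.9612  0.0012]
 [ 0.0033  0.0003 -1.    ]] [-0.8977  0.0722 -2.4751]
scene 0.71 548 [[ 0.4868 -0.1647  0.0579]
 [ 0.4992 -0.1421  0.1021]
 [ 0.5071 -0.1177  0.1394]]
normal [-0.9459  0.3245  0.0069]
peg in post frame: dist along normal
peg [ 0.5439 -0.1508  0.1631] [ 0.5257 -0.1582  0.155 ] [ 0.56   -0.1425  0.1699]
side 0.63 157 [[ 0.4867 -0.1685  0.0605]
 [ 0.4919 -0.1594  0.102 ]
 [ 0.4966 -0.128   0.138 ]]
normal [-0.9898  0.1425  0.0029]
peg in post frame: dist along normal
peg [ 0.542  -0.1517  0.1621] [ 0.5243 -0.159   0.1527] [ 0.5594 -0.1436  0.1686]
```

View pics/p7.png

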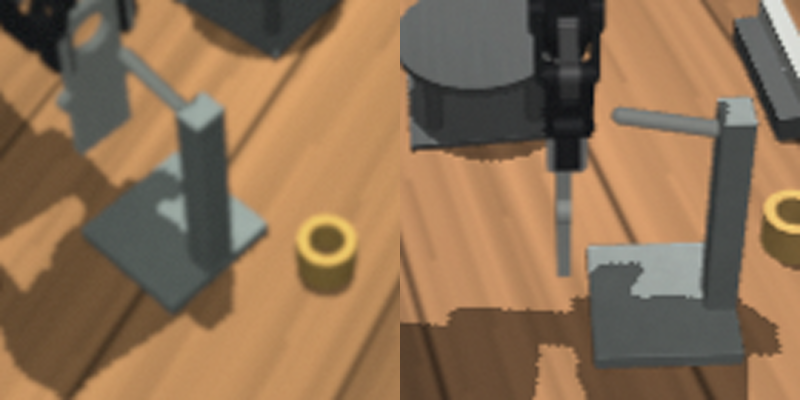

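>>> jog_arm:
  commands: [-0.08,0,0,0,0,0,30,-0.16,0,0,0,0,0,30,-0.16,0,0,0,0,0,30,-0.16,0,0.03,0,0,0,30,-0.16,0,0.03,0,0,0,30,-0.16,0,0.03,0,0,0,30,-0.16,0,0.03,0,0,0,30,-0.04,0,0,0,0,0,30,0,0,0,0,0,0,30,0,0,0,0,0,0,30]

```text
t: 23.6
tool_pos: [0.5618, -0.1563, 0.1406]
tool_rot: [-0.437, -3.111, -0.0]
contact_force: [-1.0, 0.0, -2.8]
opening: 0.0428
grip_force: 71.4
```

>>> jog_arm:
  commands: [0,0,0.03,0,0,0,30,0,0,0.03,0,0,0,30,0,0,0.03,0,0,0,30,0,0,0.03,0,0,0,30,0,0,0,0,0,0,30,0,0,0,0,0,0,30]

```text
t: 24.35
tool_pos: [0.562, -0.1564, 0.1334]
tool_rot: [0.437, 3.111, -0.0]
contact_force: [-0.0, 0.6, -2.9]
opening: 0.0431
grip_force: 71.4
```

>>> jog_arm:
  commands: [0,0,0.02,0,0,0,30,0,0,0.02,0,0,0,30,0,0,0.02,0,0,0,30,0,0,0,0,0,0,30,0,0,0,0,0,0,30]

```text
t: 24.98
tool_pos: [0.5623, -0.1565, 0.1304]
tool_rot: [0.437, 3.11, -0.0]
contact_force: [-0.2, 0.3, 2.1]
opening: 0.0428
grip_force: 71.5
```

>>> jog_arm:
  commands: [0,0,0,0,0,0,48,0,0,0,0,0,0,60,0,0,0,0,0,0,85,0,0,0,0,0,0,85,0,0,0,0,0,0,85,0,0,0,0,0,0,85,0,0,-0.1,0,0,0,85,0,0,-0.2,0,0,0,85,0,0,-0.4,0,0,0,85,0,0,-0.4,0,0,0,85,0,0,-0.4,0,0,0,85,0,0,-0.4,0,0,0,85,0,0,-0.4,0,0,0,85,0,0,0,0,0,0,85,0,0,0,0,0,0,85,0,0,0,0,0,0,85]

```text
t: 26.98
tool_pos: [0.5613, -0.1561, 0.2662]
tool_rot: [-0.436, -3.109, -0.001]
contact_force: [-0.1, -0.2, -0.2]
opening: 0.0848
grip_force: 0.0
```

```bash
python3 - <<'E'
from h import *
np.set_printoptions(precision=4,suppress=True)
o=ctrl.get_obs();print(o["t"],o["tool_pos"],o["contact_force"])
im=[]
for k in range(2):
  for c,z0 in(("scene",.0025),("side",-.0016)):
    f=eyes.get_image(c); w=cloud(f); w[...,2]-=z0
    d=nets.silhouettes(c,"gauge")[0]; p=w[d["mask"]]; p=p[(abs(p[:,0]-.57)<.06)&(abs(p[:,1]+.15)<.06)]
    print(c,d["p"],len(p),np.percentile(p,[1,50,99],axis=0)); 
    y0,x0=(220,170) if c=="scene" else (220,230)
    if k:im.append(cv2.resize(f["image"][y0:y0+130,x0:x0+130],(400,400),interpolation=cv2.INTER_CUBIC))
save("p8",np.hstack(im))
E
```

```text
26.975 [ 0.5613 -0.1561  0.2662] [-0.1499 -0.1646 -0.1755]
scene 0.66 678 [[ 0.5466 -0.1803  0.0434]
 [ 0.5587 -0.1631  0.1217]
 [ 0.5709 -0.137   0.1733]]
side 0.65 525 [[ 0.5458 -0.1818  0.0439]
 [ 0.5534 -0.1709  0.1205]
 [ 0.567  -0.13    0.1731]]
scene 0.63 644 [[ 0.5473 -0.1804  0.045 ]
 [ 0.5588 -0.1636  0.1206]
 [ 0.5701 -0.1379  0.1732]]
side 0.64 522 [[ 0.5461 -0.1823  0.0421]
 [ 0.5533 -0.1707  0.1201]
 [ 0.5673 -0.1308  0.1727]]
```

View pics/p8.png

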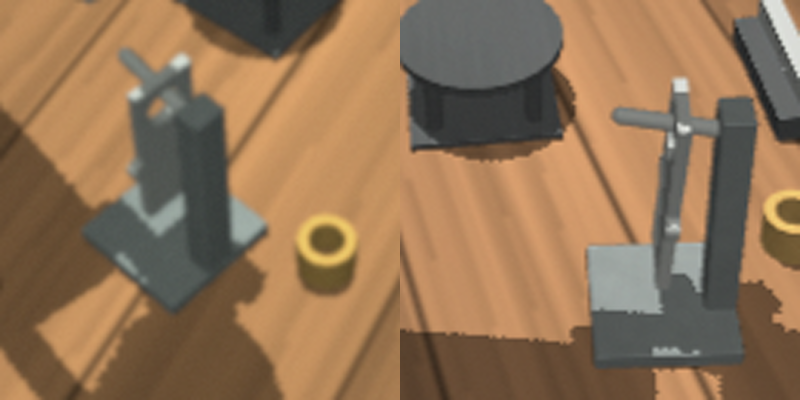

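The gauge hangs by its eye on the peg (side crop around 680,130), tilted a few degrees. I'll let it settle, then check both placings once more.

>>> jog_arm:
  commands: [0,0,-0.3,0,0,0,85,0,0,-0.3,0,0,0,85,0,0,0,0,0,0,85,0,0,0,0,0,0,85,0,0,0,0,0,0,85,0,0,0,0,0,0,85,0,0,0,0,0,0,85,0,0,0,0,0,0,85,0,0,0,0,0,0,85,0,0,0,0,0,0,85]

```text
t: 28.62
tool_pos: [0.562, -0.1564, 0.3038]
tool_rot: [0.437, 3.111, -0.0]
contact_force: [-0.7, -0.8, -0.2]
opening: 0.085
grip_force: 0.0
```

```bash
python3 - <<'E'
from h import *
np.set_printoptions(precision=4,suppress=True)
for k in range(2):
  f=eyes.get_image("scene"); w=cloud(f); w[...,2]-=.0025
  p=w[nets.silhouettes("scene","gauge")[0]["mask"]]; p=p[(abs(p[:,0]-.57)<.06)&(abs(p[:,1]+.15)<.06)]
  q=p[(p[:,2]<.12)&(p[:,2]>.05)]; n=np.linalg.svd(q-q.mean(0),full_matrices=False)[2][2]
  print(np.median(p,0),n, "tilt",np.degrees(np.arcsin(abs(n[2]))),"yaw",np.degrees(np.arctan(n[1]/n[0])))
g=w[(abs(w[...,0]-.456)<.06)&(abs(w[...,1]-.31)<.06)&(w[...,2]>.079)&(w[...,2]<.092)]
print("lid",cv2.minAreaRect((g[:,:2]*1000).astype(np.float32)),np.median(g[:,2]))
job.finish_job()
E
```

```text
[ 0.559  -0.1626  0.1236] [-0.9269  0.3724  0.0461] tilt 2.644415874181175 yaw -21.887097941050765
[ 0.5586 -0.1621  0.1197] [-0.9196  0.388   0.0608] tilt 3.485454904398491 yaw -22.877561087108212
lid ((457.4171142578125, 308.8283386230469), (86.10591888427734, 86.93281555175781), 65.16839599609375) 0.08612417482982299
the job is handed in; nothing more can be done
```

I handed the job in: the canister stands upright on the middle of the pad, and the gauge hangs by its eye on the peg (about 3° off vertical, 6° off square), with the gripper clear of everything; no verdict came back.

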